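Flip a face-down mosaic coaster over the edge of the drying board and slide it home

ROBOT

A 6-joint arm with a two-finger parallel gripper is mounted at the origin on the work surface. World frame = base frame: x ahead of the robot, y to its left, z up, the work surface at z = 0. Lengths are in m, angles in rad, forces in N, time in s.
With the tool pointing down it reaches from about 0.25 to 0.725 m from the base axis. Payload 9.7 kg.
Tool frame: the origin (TCP) lies midway between the tips of the shut fingers; the grasp point (between the pads) lies 19 mm behind it (env.pinch_z is the distance from the TCP to the grasp point, in m); z points along the fingers, y is the direction in which the jaws open and shut (so a half turn about z gives the same grasp; the last joint's range is limited). The gripper opens to 85 mm and grips with 20 to 120 N. Pads are 22 mm wide; open, the fingers measure 114 mm over their backs; the gripper's body (76 mm by 85 mm) begins 54 mm behind the grasp point. The pads swing forward as they close: fully open they stand 13 mm farther back than shut.
Start: joints at [1.345, 0.087, 0.176, 1.66, 0, 1.571], TCP at [0.123, 0.536, 0.231] pointing down, gripper open.
Joint ranges: [-3.13, 3.13], [-0.85, 1.81], [-1.15, 1.24], [-2.2, 2.28], [-1.44, 1.52], [-3.14, 3.14]. Speed limits (rad/s): [2.22, 2.22, 2.57, 3.14, 3.14, 3.14].

INTERFACE

Orientations are given as [roll, pitch, yaw] about the fixed x, y, z axes, in that order (R = Rz(yaw) Ry(pitch) Rx(roll)).
In Python, from cell import env gives the robot as it stands. The module is installed in compiled form; this text tells all that it offers. Calls block until the motion is done:
- env.movep(position, orientation): joint-space move of the TCP to a pose.
- env.move_linear(position, frame=None, vel=0.15, stop_force=None): straight line of the TCP; frame=None keeps the orientation; vel is the mean speed in m/s. With stop_force (N) it stops when the force on the tool has changed by that much, and returns True; else False.
- env.goto_joints(angles): joint-space move.
- env.move_gripper(opening): finger opening in m; the grip force is fixed at half the most; returns when the fingers have stopped.
- env.dwell(seconds).
- env.inverse_kinematics(position, orientation): joint angles nearest the present ones, or None.
- env.snapshot(name): name is "side" or "top"; returns a dict with "frame" (480x640x3 uint8, red, green, blue), "mtx" (3x3 intrinsics, pixels), "k1" (the pictures are not rectified: a ray, as slopes to the right and down, at radius r is drawn at 1 + k1 r^2 times it, then the intrinsics apply), "view" (4x4, takes a point from world to camera coordinates). Camera axes: x right, y up, looking along -z (the intrinsics and any distortion apply to the point x, -y, -z); pixel columns grow to the right and rows downward; lengths in m; the calibration is good to about 2 mm. A picture is of the moment at which its call begins. There is no depth.
A pose or a line that the arm cannot do raises env.IKError and nothing moves.
- env.finish_job(): hands the job in, once; it reports no verdict.
Trained networks look in a picture, given as the dict that the camera call returned (one of the last four; its "shot" number tells which), for a name from the list of things; names that differ only in an ending like _2 or _b are one class to them, and where a whole thing is asked for, a point or a joint stands for the part that bears it (a point fixed in the world has none). Each returns a list of dicts, best first, with "conf" (0 to 1); they miss things now and then, are a little off and sometimes report something else, mostly with a low value. They report only what shows in the picture. A call takes as long as a camera call. They do not tell look-alikes from the thing itself.
- env.recognise(picture, label): "extent" ([left, top, right, bottom] as shares, 0 to 1, of the picture: columns of its width, rows of its height, round what is visible of it).
- env.silhouettes(picture, label): "pixels" (480x640 bool, what is visible of it) and "extent" ([left, top, right, bottom] as shares, 0 to 1, of the picture: columns of its width, rows of its height, round what is visible of it).
- env.landmark_of(picture, label): "centre" ([column, row] as shares, 0 to 1, of the picture: columns of its width, rows of its height: a listed point, or the origin of a listed thing).
Readings, each from a call of its own:
- env.get_time(): time.
- env.get_q(): joint angles.
- env.get_qd(): joint speeds.
- env.get_tau(): joint torques, N m.
- env.get_ee_pos(): TCP position.
- env.get_eef_rot(): TCP orientation.
- env.get_wrist_force(): force on the tool from outside, world axes, zero at the start.
- env.get_wrist_torque(): the same for the moment, N m.
- env.get_finger_gap(): finger opening in m.
Only numpy, scipy, OpenCV 4.12 (cv2) and the standard library are available. Lean on these libraries where they do the work, as an engineer would, in place of code of your own. Each camera call takes 0.05 s, during which the arm holds its last target. There are 200 camera calls.

TASK

The mosaic coaster lies face down on the table in front of the wooden drying board. Do not pick it up: push it with the fingertips against the front edge of the board until it tips up there and flips over onto the board, mosaic face up, then slide it on across the board until it butts squarely against the batten at the back (anywhere along the batten, and wholly on the board). Leave the bin, the nippers, the glue jar and the water bottle alone.

Things in the scene. Friction and masses are not known exactly. Their poses are not given: they have to be found in the camera images.
- coaster: loose square coaster, about 180 g: wooden base 100 x 100 x 8 mm, plain brown back; on its face 8 mm thick blue, white and orange tile pieces, 84 x 84 mm, set in 8 mm from the sides. 16 mm thick in all. Origin at its centre, x and y along its sides, z out of the plain back: up at the start (face down, so the base's sides stand 8 to 16 mm above the table), down when flipped
- board: fixed plywood board, 420 mm wide (y) and 165 mm deep (x), top 18 mm above the table, square upright edges. Origin on the table under the middle of its front edge (the one facing the robot); x from the front edge into the board, away from the robot, y along it, z up. The coaster starts 10 to 65 mm in front of it, turned up to 0.25 rad from square with the edge
- batten (a point): middle of the foot of the batten's front face, on the board's top, 130 mm behind the board's front edge. The brown batten is 16 mm high (top 34 mm above the table), straight, and runs the whole width of the board parallel to the front edge; the board is bare between them. Axes as the board's
- bin: loose black plastic bin of tile pieces, 110 x 90 mm, 60 mm high, origin under its centre; leave alone
- nippers: loose tile nippers with red handles lying flat, 200 x 75 mm, 15 mm high, origin on the table at mid-length, jaws to +x; leave alone
- glue: loose white glue jar with yellow cap, 70 mm diameter, 85 mm high, origin under its centre; leave alone
- water: loose clear water bottle, 64 mm diameter, 200 mm high, origin under its centre; leave alone. These four stand left and right of coaster and board, centres at least 200 mm sideways from the board's middle line; which stands where varies
Mind the look-alikes: they are no part of the job. There is more than one size of the coaster; the job needs the smallest.

How it is judged:
By the outcome, as a careful person would: the job done as asked, in the order asked, and still so for the second after the job is handed in, with the robot touching nothing.
It also fails if it takes over 67 s, if anything falls off the work surface, if the arm or the gripper's body presses on something with over 40 N, if the wrist force passes 120 N, or if a joint passes its speed limit or range.

## Working session

There is one attempt and no reset: what is moved stays moved. The work goes in short steps, each a Python script; the robot and the scene stay as the last script left them, time stands still between calls to the robot, and variables do not carry over. Pictures are saved under pics/ and viewed, on a budget of 10 in all, crops included, one or two more only if the job needs it, and the job is handed in when it is done.

```bash
mkdir -p pics; ls; cat > h.py <<'E'
from cell import env
import numpy as np, cv2
def save(s,n): cv2.imwrite(f'pics/{n}.png',s['frame'][:,:,::-1])
def ray(s,uv):
    K=s['mtx']; d=np.array([(uv[0]-K[0,2])/K[0,0],(uv[1]-K[1,2])/K[1,1]])
    u=d.copy()
    for _ in range(30): u=d/(1+s['k1']*(u@u))
    V=s['view']; R=V[:3,:3]; o=-R.T@V[:3,3]
    return o,R.T@np.array([u[0],-u[1],-1.])
def onz(s,uv,z):
    o,d=ray(s,uv); return o+d*(z-o[2])/d[2]
def proj(s,p):
    V=s['view']; c=V[:3,:3]@np.array(p)+V[:3,3]; u=np.array([c[0],-c[1]])/-c[2]
    u=u*(1+s['k1']*(u@u)); K=s['mtx']; return np.array([K[0,0]*u[0]+K[0,2],K[1,1]*u[1]+K[1,2]])
def tri(s1,a,s2,b):
    o1,d1=ray(s1,a);o2,d2=ray(s2,b);A=np.stack([d1,-d2],1)
    t=np.linalg.lstsq(A,o2-o1,rcond=None)[0];p=o1+d1*t[0];q=o2+d2*t[1];return (p+q)/2,np.linalg.norm(p-q)
E
python3 - <<'E'
from h import *
S={n:env.snapshot(n) for n in('top','side')}
for n,s in S.items():
    save(s,n+'0')
    o,_=ray(s,(320,240));print(n,o,s['k1'])
    for l in('coaster','board','batten','bin','nippers','glue','water'):
        for r in env.landmark_of(s,l)[:4]:
            c=np.array(r['centre'])*[640,480];print(l,round(r['conf'],2),c.round(),onz(s,c,{'coaster':.008,'batten':.018}.get(l,0)).round(3))
    for r in env.recognise(s,'coaster'): print(r['conf'],(np.array(r['extent'])*[640,480,640,480]).round())
print(env.get_time())
E
```

```text
pics
top [0.29191922 0.05889422 1.24152695] 0.0028245349117924307
coaster 0.93 [456. 355.] [ 0.216 -0.289  0.008]
coaster 0.82 [380. 250.] [ 0.451 -0.115  0.008]
coaster 0.76 [205. 275.] [0.384 0.288 0.008]
board 0.69 [364. 209.] [ 0.55  -0.078  0.   ]
batten 0.63 [368. 155.] [ 0.677 -0.083  0.018]
bin 0.57 [237. 190.] [0.589 0.224 0.   ]
bin 0.31 [367. 209.] [ 0.55  -0.084  0.   ]
nippers 0.78 [274. 271.] [0.399 0.131 0.   ]
glue 0.78 [466. 272.] [ 0.406 -0.316  0.   ]
water 0.77 [496. 191.] [ 0.601 -0.394  0.   ]
0.82 [357. 224. 403. 274.]
0.71 [420. 314. 495. 392.]
0.57 [174. 248. 235. 304.]
side [ 0.11810545 -0.60952391  0.73096471] -0.04559667209996002
coaster 0.79 [234. 195.] [0.381 0.297 0.008]
coaster 0.7 [337. 292.] [ 0.452 -0.112  0.008]
coaster 0.58 [270. 418.] [ 0.215 -0.292  0.008]
board 0.82 [371. 274.] [ 0.548 -0.098 -0.   ]
board 0.27 [313. 189.] [0.583 0.232 0.   ]
bin 0.63 [313. 190.] [0.581 0.23  0.   ]
nippers 0.71 [266. 236.] [0.393 0.122 0.   ]
nippers 0.4 [376. 381.] [ 0.411 -0.316  0.   ]
glue 0.93 [374. 381.] [ 0.409 -0.314  0.   ]
water 0.77 [487. 373.] [ 0.598 -0.401  0.   ]
0.96 [216. 368. 322. 472.]
0.95 [309. 266. 368. 315.]
0.71 [202. 171. 267. 220.]
0.9
```

View pics/top0.png

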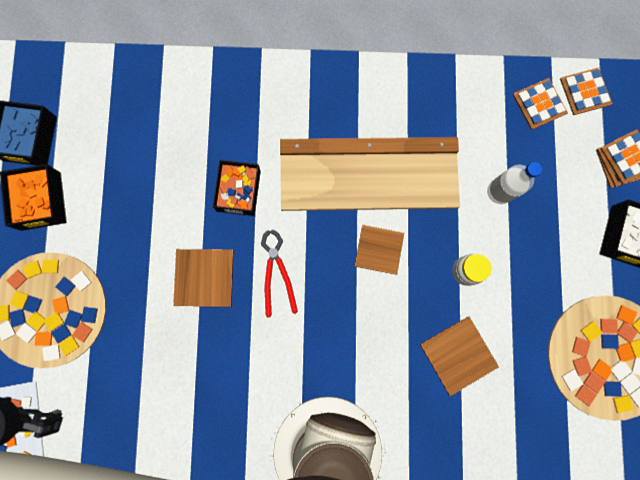

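View pics/side0.png

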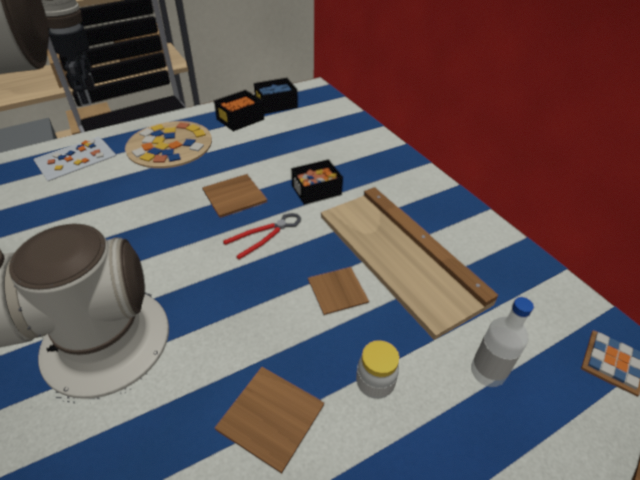

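```bash
python3 - <<'E'
from h import *
s=env.snapshot('top')
for r in env.silhouettes(s,'coaster'):
    m=r['pixels'].astype(np.uint8);c=max(cv2.findContours(m,0,1)[0],key=cv2.contourArea)
    p=np.array([onz(s,q[0],.016)[:2] for q in c]);R=cv2.minAreaRect((p*1000).astype(np.float32));print(r['conf'],R)
for r in env.silhouettes(s,'board')[:1]:
    m=r['pixels'].astype(np.uint8);c=max(cv2.findContours(m,0,1)[0],key=cv2.contourArea)
    p=np.array([onz(s,q[0],.018)[:2] for q in c]);R=cv2.minAreaRect((p*1000).astype(np.float32));print(R,cv2.boxPoints(R))
f=s['frame'][215:285,345:415]
cv2.imwrite('pics/crop.png',cv2.resize(f[:,:,::-1],None,fx=8,fy=8,interpolation=2))
E
```

```text
0.89 ((454.0393981933594, -111.40223693847656), (103.65451049804688, 104.7315444946289), 81.18426513671875)
0.77 ((378.5455322265625, 290.61083984375), (129.92544555664062, 131.78164672851562), 1.2138899564743042)
0.61 ((216.70616149902344, -291.68121337890625), (132.3029327392578, 133.1584014892578), 30.339710235595703)
((633.4588623046875, -88.01779174804688), (174.11904907226562, 426.45367431640625), 2.239410400390625) [[ 538.134    121.64434]
 [ 554.79767 -304.48364]
 [ 728.78375 -297.67993]
 [ 712.12006  128.44806]]
```

View pics/crop.png

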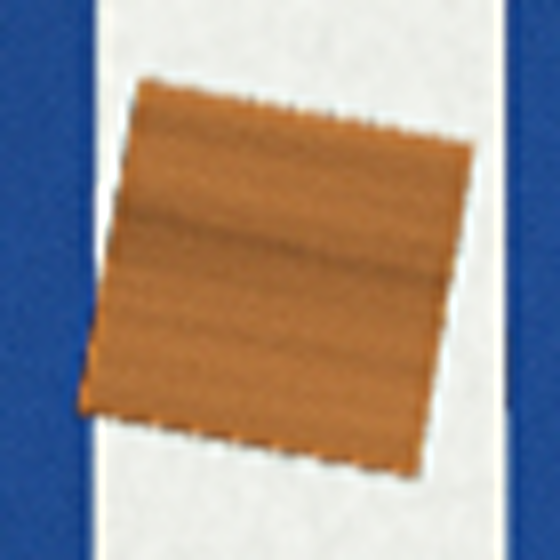

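The coaster candidates are [380,250], about 100 mm, and [204,278] and [459,355], both about 130 mm. The one at [380,250] is the smallest, and it lies plain back up in front of the board. The crop confirms this. Next I measure the board edge and coaster from both views.

```bash
python3 - <<'E'
from h import *
T=env.snapshot('top');S=env.snapshot('side')
# coaster corners two views
def quad(s):
    r=[r for r in env.silhouettes(s,'coaster')]
    r=min(r,key=lambda r:np.linalg.norm(np.argwhere(r['pixels']).mean(0)[::-1]-proj(s,(.454,-.1114,.016))))
    c=max(cv2.findContours(r['pixels'].astype(np.uint8),0,1)[0],key=cv2.contourArea)[:,0].astype(float)
    return c
ct,cs=quad(T),quad(S)
th=-.154;R=np.array([[np.cos(th),-np.sin(th)],[np.sin(th),np.cos(th)]])
for sx in(-1,1):
  for sy in(-1,1):
    p=np.append(np.array([.454,-.1114])+R@[sx*.05,sy*.05],.016);q=[]
    for s,c in((T,ct),(S,cs)):
        u=proj(s,p);q.append(c[np.argmin(np.linalg.norm(c-u,axis=1))])
        # take extreme corner along direction from centroid
        d=u-proj(s,(.454,-.1114,.016));d/=np.linalg.norm(d);q[-1]=c[np.argmax(c@d)]
    print(sx,sy,q,[x.round(4) for x in tri(T,q[0],S,q[1])],onz(T,q[0],.016).round(4),onz(S,q[1],.016).round(4))
# board front edge
for n,s in(('T',T),('S',S)):
    b=env.silhouettes(s,'board')[0]['pixels']
    c=max(cv2.findContours(b.astype(np.uint8),0,1)[0],key=cv2.contourArea)[:,0].astype(float)
    for z in(0.,.018):
        P=np.array([onz(s,q,z) for q in c])
        # points near the front: for y bins minimum x
        ys=np.arange(-.27,.10,.01);pts=[]
        dense=np.concatenate([np.linspace(P[i-1],P[i],20) for i in range(len(P))])
        for y in ys:
            k=dense[abs(dense[:,1]-y)<.005]
            if len(k):pts.append([y,k[:,0].min()])
        pts=np.array(pts);f=np.polyfit(pts[:,0],pts[:,1],1);print(n,z,'x at y=-.09',np.polyval(f,-.09).round(4),'slope',f[0].round(4),'res',np.std(pts[:,1]-np.polyval(f,pts[:,0])).round(4),'y',P[:,1].min().round(3),P[:,1].max().round(3))
# batten foot in top: strongest gradient along columns at z=.018
g=T['frame'].astype(float)
for y in np.arange(-.28,.11,.05):
    xs=np.arange(.56,.74,.001);v=np.array([cv2.getRectSubPix(T['frame'],(1,1),tuple(map(float,proj(T,(x,y,.018)))))[0,0] for x in xs]).astype(float).sum(1)
    d=v[:-6]-v[6:];i=d.argmax();print('batten y',round(y,2),'x',xs[i+3].round(3),d[i])
print(env.get_time())
E
```

```text
-1 -1 [array([395., 273.]), array([324., 314.])] [array([ 0.3989, -0.1489,  0.0093]), np.float64(0.0003)] [ 0.3982 -0.1478  0.016 ] [ 0.3964 -0.1532  0.016 ]
-1 1 [array([355., 266.]), array([309., 278.])] [array([ 0.4134, -0.056 ,  0.0165]), np.float64(0.0027)] [ 0.4122 -0.0555  0.016 ] [ 0.415  -0.0559  0.016 ]
1 -1 [array([403., 233.]), array([368., 302.])] [array([ 0.4922, -0.1672,  0.0117]), np.float64(0.0004)] [ 0.4917 -0.1665  0.016 ] [ 0.4898 -0.1697  0.016 ]
1 1 [array([362., 225.]), array([351., 268.])] [array([ 0.5097, -0.0716,  0.0132]), np.float64(0.0021)] [ 0.5082 -0.0708  0.016 ] [ 0.5093 -0.0739  0.016 ]
T 0.0 x at y=-.09 0.5514 slope -0.04 res 0.0013 y -0.304 0.126
T 0.018 x at y=-.09 0.5477 slope -0.0391 res 0.0013 y -0.298 0.125
S 0.0 x at y=-.09 0.5516 slope -0.0367 res 0.0013 y -0.297 0.163
S 0.018 x at y=-.09 0.5404 slope -0.0353 res 0.0012 y -0.305 0.144
batten y -0.28 x 0.686 403.0
batten y -0.23 x 0.685 403.0
batten y -0.18 x 0.682 425.0
batten y -0.13 x 0.68 449.0
batten y -0.08 x 0.679 428.0
batten y -0.03 x 0.677 395.0
batten y 0.02 x 0.675 370.0
batten y 0.07 x 0.673 425.0
1.35
```

```bash
cat >> h.py <<'E'
B=np.array([.5515,-.09]);YAW=.037
EX=np.array([np.cos(YAW),np.sin(YAW)]);EY=np.array([-np.sin(YAW),np.cos(YAW)])
YB=-.018
def W(x,z,y=YB): return np.append(B+x*EX+y*EY,z)
def O(a,flip=0): return [np.pi,-a,YAW] if not flip else None
def rot(a): 
    from scipy.spatial.transform import Rotation as Q
    return Q.from_euler('xyz',O(a))
def F():
    f=np.array(env.get_wrist_force());return np.array([f[:2]@EX,f[:2]@EY,f[2]])
def where():
    p=np.array(env.get_ee_pos());return np.array([(p[:2]-B)@EX,(p[:2]-B)@EY,p[2]])
E
python3 - <<'E'
from h import *
a=np.radians(20)
for x,z,aa in((-.2,.08,a),(-.2,0,a),(-.1,.03,a),(-.05,.1,a),(.05,.1,a),(.05,.03,0),(-.1,.03,0)):
    q=env.inverse_kinematics(W(x,z),O(aa));print(x,z,None if q is None else np.round(q,2))
env.move_gripper(.05)
print(env.get_finger_gap(),env.get_time())
env.movep(W(-.2,.10),O(a)); 
env.move_linear(W(-.2,.03),vel=.1)
print(where(),F(),env.get_time())
hit=env.move_linear(W(-.2,-.02),vel=.02,stop_force=3)
print(hit,where(),F(),env.get_time())
p=where();env.move_linear(W(-.2,p[2]+.003),vel=.05);print(where(),F())
E
```

```text
-0.2 0.08 [-0.44 -0.74 -0.78  1.22  0.16  2.69]
-0.2 0 [-0.44 -0.72 -0.93  1.05  0.16  2.69]
-0.1 0.03 [-0.31 -0.45 -0.72  0.97  0.12  2.81]
-0.05 0.1 [-0.27 -0.35 -0.52  1.07  0.1   2.85]
0.05 0.1 [-0.21 -0.11 -0.32  1.02  0.09  2.91]
0.05 0.03 [-0.17  0.25 -0.03  1.29  0.    2.93]
-0.1 0.03 [-0.24 -0.1  -0.4   1.27  0.    2.86]
0.050098445753490935 1.7917
[-0.19966567 -0.01813757  0.03065675] [-0.36149896 -0.63376989 -0.11721326] 5.1333
True [-0.19991468 -0.01802783 -0.00040957] [-2.13419416  0.82844074  5.30848019] 6.625
[-0.19990592 -0.01805494  0.00270346] [-0.50445259 -0.51086513 -0.51066665]
```

```bash
python3 - <<'E'
from h import *
a=np.radians(10)
env.move_linear(W(-.2,.015),frame=O(a),vel=.05)
hit=env.move_linear(W(-.2,-.02),vel=.02,stop_force=2.5)
z=where()[2];print(hit,z)
env.move_linear(W(-.2,z+.0015),vel=.05);env.dwell(.1);print(where(),F())
hit=env.move_linear(W(-.135,z+.0015),vel=.06)
print(where(),F(),env.get_time())
hit=env.move_linear(W(-.09,z+.0015),vel=.025,stop_force=8)
print(hit,where(),F(),env.get_time())
T=env.snapshot('top');S=env.snapshot('side')
A=T['frame'][170:290,300:460];b=S['frame'][200:350,240:440]
cv2.imwrite('pics/push.png',np.hstack([cv2.resize(A,(600,450)),cv2.resize(b,(600,450))])[:,:,::-1])
cv2.imwrite('pics/push.png',cv2.resize(cv2.imread('pics/push.png'),(800,300)))
E
```

```text
True -0.0018122705391097615
[-0.20011859 -0.01792706 -0.00054484] [ 0.04636179  0.32524322 -0.05939172]
[-0.13502824 -0.01797132 -0.00022556] [-0.38298488 -0.47461384 -1.37870989] 9.8083
True [-0.11115622 -0.0178338  -0.00106111] [-0.57083547 -0.72900309  0.31788466] 10.85
```

View pics/push.png

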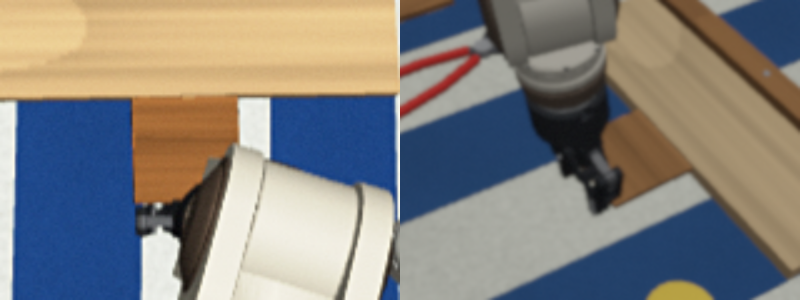

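Seen from above, the coaster is square against the board edge (crop columns 132–238) with both fingertips behind it. Next is the force-regulated tip-up.

```bash
cat > tip.py <<'E'
from h import *
import sys
p0=where();z0=p0[2];b=F();x=p0[0];z=z0
# build preload
for i in range(12):
    f=b[0]-F()[0]
    if f>7: break
    x+=.0005;env.move_linear(W(x,z),vel=.02)
print('preload',f,where())
cz=.0065    # front corner height above commanded tcp (approx)
lead=x-(-.110)
c=lead
for i in range(1,20):
    th=np.radians(i*1.5)
    P=np.array([-.1*np.cos(th)-.008*np.sin(th)+.1, .1*np.sin(th)-.008*np.cos(th)+.008])
    f=b-F()
    c+=np.clip((6-f[0])*.00012,-.0008,.0008)
    env.move_linear(W(-.110+P[0]+c,z0+P[1]),vel=.03)
    if i%2==0:print(i*1.5,where().round(4),(b-F()).round(1),'c',round(c,4))
    if f[0]>25: print('high');break
print(env.get_time())
S=env.snapshot('side');T=env.snapshot('top')
A=T['frame'][170:290,300:460];B_=S['frame'][200:350,240:440]
cv2.imwrite('pics/tip.png',np.hstack([cv2.resize(A,(400,300)),cv2.resize(B_,(400,300))])[:,:,::-1])
E
python3 tip.py
```

```text
preload 9.853915267533312 [-0.11067863 -0.01788392 -0.00147494]
3.0 [-0.1111 -0.0179  0.0038] [ 6.9 -0.7  2.2] c 0.0
6.0 [-0.111  -0.0179  0.0094] [ 6.9 -1.2  1.3] c -0.0002
9.0 [-0.1107 -0.018   0.0149] [ 6.6 -0.7 -0.2] c -0.0005
12.0 [-0.1102 -0.018   0.0204] [ 6.7 -0.9  0.6] c -0.0007
15.0 [-0.1093 -0.018   0.0257] [ 6.7 -0.4  0.5] c -0.0008
18.0 [-0.1082 -0.0181  0.0309] [ 4.9 -2.   0.5] c -0.0009
21.0 [-0.1067 -0.018   0.0359] [ 6.9 -1.   0.2] c -0.0008
24.0 [-0.1051 -0.0181  0.0409] [ 5.5 -0.4 -0.4] c -0.0009
27.0 [-0.1032 -0.0181  0.0457] [ 5.8 -1.   0.2] c -0.0007
16.45
```

View pics/tip.png

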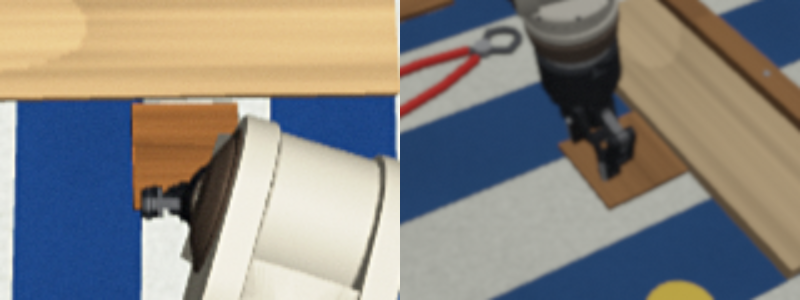

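```bash
python3 - <<'E'
from h import *
S=env.snapshot('side');T=env.snapshot('top');print(F(),where())
yc=-.022
for th in(0,27):
  for dx in (0,-.005):
    t=np.radians(th);o=[]
    for y in(yc+.05,yc-.05):
        for v in((0,0),(-.1,0)):
            x=v[0]*np.cos(t);z=-v[0]*np.sin(t)+.016
            w=W(dx+x,z,y);o.append((proj(S,w).round(),proj(T,w).round()))
    print(th,dx,*o,sep='\n ')
E
```

```text
[-0.22507403 -0.68455562  0.05913249] [-0.10214063 -0.01803435  0.04772894]
0
 0
 (array([364., 258.]), array([358., 207.]))
 (array([326., 275.]), array([360., 250.]))
 (array([392., 288.]), array([401., 207.]))
 (array([352., 307.]), array([403., 249.]))
0
 -0.005
 (array([362., 259.]), array([358., 209.]))
 (array([324., 276.]), array([360., 252.]))
 (array([390., 289.]), array([401., 209.]))
 (array([350., 308.]), array([403., 251.]))
27
 0
 (array([364., 258.]), array([358., 207.]))
 (array([331., 259.]), array([362., 242.]))
 (array([392., 288.]), array([401., 207.]))
 (array([358., 291.]), array([406., 242.]))
27
 -0.005
 (array([362., 259.]), array([358., 209.]))
 (array([329., 259.]), array([362., 244.]))
 (array([390., 289.]), array([401., 209.]))
 (array([356., 292.]), array([406., 244.]))
```

The coaster has not tipped. It still lies flat and has slipped back about 8 mm, and my force baseline was a transient. I'll re-approach with a settled baseline and a real preload.

```bash
cat >> h.py <<'E'
def Fs(n=4):
    o=[]
    for _ in range(n): env.dwell(.02);o.append(F())
    return np.mean(o,0)
def pic(n):
    S=env.snapshot('side');T=env.snapshot('top')
    A=T['frame'][150:270,300:460];b=S['frame'][200:350,240:440]
    cv2.imwrite(f'pics/{n}.png',np.hstack([cv2.resize(A,(400,300)),cv2.resize(b,(400,300))])[:,:,::-1])
E
cat > tip2.py <<'E'
from h import *
YC=-.020
env.move_linear(W(-.14,.05,YC),vel=.12)
env.move_linear(W(-.14,-.0003,YC),vel=.08);env.dwell(.15)
b=Fs(6);print('base',b.round(2),where().round(4))
env.move_linear(W(-.108,-.0003,YC),vel=.03,stop_force=8)
x=where()[0];print('hit',x)
for i in range(20):
    f=b-Fs(3)
    if f[0]>10: break
    x+=.0007;env.move_linear(W(x,-.0003,YC),vel=.03)
print('preload',f.round(1),where().round(4),x)
x0=x;c=0;z0=-.0003
for i in range(1,9):
    th=np.radians(i*1.5)
    P=np.array([-.1*np.cos(th)-.008*np.sin(th)+.1,.1*np.sin(th)-.008*np.cos(th)+.008])
    env.move_linear(W(x0+P[0]+c,z0+P[1],YC),vel=.03)
    f=b-Fs(2)
    print(i*1.5,where().round(4),f.round(1),'c',round(c,4))
    if f[0]>30: break
    c+=np.clip((10-f[0])*.0001,-.0008,.0012)
print(env.get_time())
pic('tip2')
E
python3 tip2.py
```

```text
base [ 0.02 -0.34  0.04] [-1.398e-01 -2.010e-02 -1.000e-04]
hit -0.11120871653784486
preload [10.4 -0.1 -1.7] [-0.1108 -0.0198 -0.0011] -0.10910871653784485
1.5 [-0.1109 -0.0198  0.0013] [ 8.4 -0.3  1.2] c 0
3.0 [-0.111  -0.0198  0.0039] [8.9 0.1 1.5] c 0.0002
4.5 [-0.1109 -0.0198  0.0065] [9.7 0.5 0.5] c 0.0003
6.0 [-0.1109 -0.0198  0.0091] [ 9.8 -0.   1. ] c 0.0003
7.5 [-0.1108 -0.0198  0.0118] [ 9.3 -0.4  1.1] c 0.0003
9.0 [-0.1106 -0.0198  0.0144] [10.4 -0.4  0.1] c 0.0004
10.5 [-0.1103 -0.0198  0.0171] [10.4 -0.4  0.1] c 0.0004
12.0 [-0.1099 -0.0198  0.0198] [10.3 -0.8  0. ] c 0.0003
22.2833
```

View pics/tip2.png

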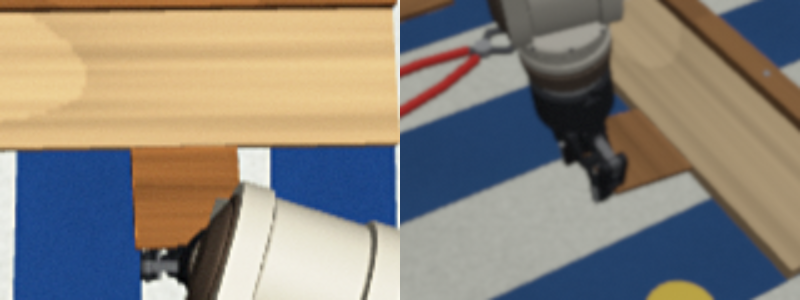

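Now it is tilting: the fingertip corner is about 26 mm up and still carries 10 N. I continue the arc and reduce the force as the lever arm grows.

```bash
cat > tip3.py <<'E'
from h import *
YC=-.020;b=np.array([0,-.34,0]);x0=-.1091087;c=.0003;z0=-.0003;low=0
for i in range(9,31):
    d=i*1.5;th=np.radians(d)
    P=np.array([-.1*np.cos(th)-.008*np.sin(th)+.1,.1*np.sin(th)-.008*np.cos(th)+.008])
    env.move_linear(W(x0+P[0]+c,z0+P[1],YC),vel=.04)
    f=b-Fs(2)
    if i%2==0 or f[0]<2:print(d,where().round(4),f.round(1),'c',round(c,4))
    t=8 if d<20 else 6 if d<32 else 4
    low=low+1 if f[0]<.8 else 0
    if f[0]>30 or low>2: print('stop');break
    c+=np.clip((t-f[0])*.0001,-.0006,.0012)
print(env.get_time(),c)
pic('tip3')
E
python3 tip3.py
```

```text
15.0 [-0.1091 -0.0199  0.0252] [ 9.1 -0.3 -0.7] c 0.0001
18.0 [-0.1079 -0.0199  0.0305] [ 8.4  0.2 -1.6] c -0.0001
21.0 [-0.1064 -0.0199  0.0358] [ 7.8 -0.7 -1.6] c -0.0002
24.0 [-0.1048 -0.0199  0.041 ] [ 6.7 -0.6 -1.6] c -0.0005
27.0 [-0.1027 -0.02    0.046 ] [ 6.2 -0.5 -1.4] c -0.0006
30.0 [-0.0996 -0.0201  0.0512] [ 0.5 -0.3 -0.4] c -0.0006
31.5 [-0.0984 -0.02    0.0533] [-0.1 -0.7  0.1] c -0.0001
33.0 [-0.0967 -0.02    0.0555] [ 0.2 -0.7  0.4] c 0.0005
stop
26.35 0.0005206767629438841
```

View pics/tip3.png

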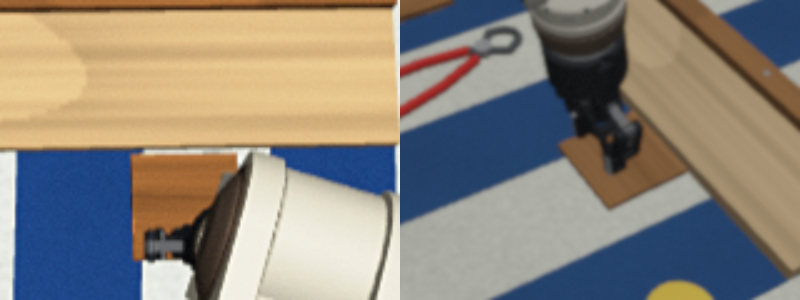

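It slipped off at about 28° and lies flat again. The cause is that the tile's front corner rests on the table, so the pivot sits lower than I assumed and the finger rose past the edge. I corrected the arc (rear edge at x = −100c−8s, z = 8c+92s) and taper the force by moment balance.

```bash
cat > tip4.py <<'E'
from h import *
YC=-.020
env.move_linear(W(-.135,.05,YC),vel=.15)
env.move_linear(W(-.135,-.0003,YC),vel=.10);env.dwell(.1)
b=Fs(4);print('base',b.round(2))
env.move_linear(W(-.108,-.0003,YC),vel=.04,stop_force=8)
x=where()[0];print('hit',x)
for i in range(20):
    f=b-Fs(2)
    if f[0]>10: break
    x+=.0009;env.move_linear(W(x,-.0003,YC),vel=.04)
print('preload',f.round(1),where().round(4),x)
x0=x;c=0;z0=-.0003;low=0
for d in np.arange(2,66,2.):
    th=np.radians(d);C,s=np.cos(th),np.sin(th)
    px=.1-.1*C-.008*s; pz=.008*C+.092*s-.008
    if d>63: pz=.1*s-.008*C-.008
    lag=np.interp(d,[8,30,65],[0,.0025,.006])
    env.move_linear(W(x0+px+c,z0+pz-lag,YC),vel=.05)
    f=b-Fs(2)
    if d%4==0 or f[0]<1:print(d,where().round(4),f.round(1),'c',round(c,4))
    t=min(10,max(2.5,1.5*C/s)) if d>8 else 10
    low=low+1 if f[0]<.6 else 0
    if f[0]>30 or low>2: print('stop');break
    c+=np.clip((t-f[0])*(.0001 if f[0]>1 else .0006),-.0008,.0015)
print(env.get_time(),c)
pic('tip4')
E
python3 tip4.py
```

```text
base [-0.1  -0.09  0.47]
hit -0.11123230580485585
preload [10.2  0.6 -1.7] [-0.1108 -0.0199 -0.001 ] -0.10943230580485586
4.0 [-0.111  -0.0198  0.0051] [8.8 1.  1.8] c 0.0003
8.0 [-0.1108 -0.0198  0.0114] [9.5 0.9 2. ] c 0.0005
12.0 [-0.1103 -0.0198  0.0172] [10.   0.   1.2] c 0.0003
16.0 [-0.1095 -0.0199  0.0232] [ 9.1  0.3 -0.1] c -0.0004
20.0 [-0.1084 -0.0199  0.0288] [ 8.5  0.5 -0.5] c -0.0012
24.0 [-0.107  -0.0199  0.0343] [ 7.9  0.7 -0.8] c -0.002
28.0 [-0.1053 -0.0199  0.0394] [ 7.3  0.4 -1.6] c -0.0029
32.0 [-0.1034 -0.0199  0.0443] [ 9.3  0.3 -2.6] c -0.004
36.0 [-0.1013 -0.0199  0.049 ] [ 9.1 -0.4 -3.2] c -0.0053
40.0 [-0.099  -0.0199  0.0534] [10.9 -0.1 -4.3] c -0.0068
44.0 [-0.0965 -0.02    0.0575] [11.9  0.5 -6. ] c -0.0084
48.0 [-0.0916 -0.0201  0.0616] [-0.1 -0.5  0.2] c -0.01
50.0 [-0.088  -0.02    0.0629] [ 0.4 -0.7  0.3] c -0.0085
52.0 [-0.0844 -0.02    0.0645] [-0.5 -0.3  0.3] c -0.0073
stop
36.2417 -0.007256632551119866
```

View pics/tip4.png

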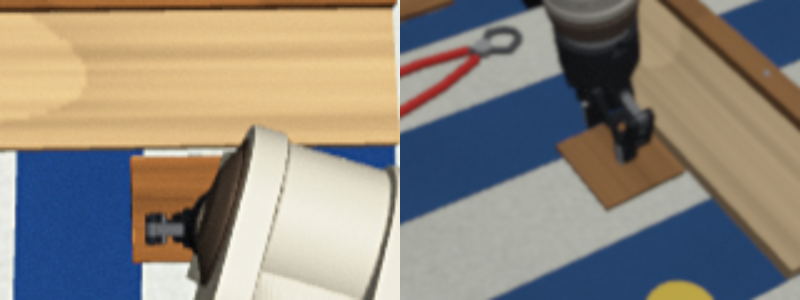

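The force record shows that the front edge sticks on the board (distance to the pivot stays 100.3 mm). It then slips down suddenly, and by then my force correction had moved the finger off the path. This time I follow the table-supported arc by position and lean the tool back progressively, so the tips carry the edge from below.

```bash
cat > tip5.py <<'E'
from h import *
import sys
YC=-.020;d_=.0044;S0=.003
def edge(d):
    th=np.radians(d);C,s=np.cos(th),np.sin(th)
    return np.array([-.1*C-.008*s, .008*C+.092*s if d<63.4 else .1*s-.008*C])
def tcp(e,a):
    zt=np.array([np.sin(a),-np.cos(a)]);xt=np.array([np.cos(a),np.sin(a)]);up=np.array([-np.sin(a),np.cos(a)])
    return e-S0*up-.011*xt+d_*zt
def ang(d): return np.radians(np.interp(d,[6,30],[10,AMAX]))
for AMAX in(35,30,25,20):
    bad=[d for d in range(0,70,6) if env.inverse_kinematics(W(*tcp(edge(d),ang(d)),YC),O(ang(d))) is None]
    bad+=[x for x in(-.05,0,.03) if env.inverse_kinematics(W(x,.08,YC),O(ang(90))) is None]
    print(AMAX,bad)
    if not bad:break
else: sys.exit()
env.move_linear(W(-.135,.05,YC),vel=.2)
env.move_linear(W(-.135,-.0003,YC),vel=.12);env.dwell(.06)
b=Fs(3)
env.move_linear(W(-.108,-.0003,YC),vel=.05,stop_force=8)
x=-.1102
for i in range(12):
    env.move_linear(W(x,-.0003,YC),vel=.04);f=b-Fs(2)
    if f[0]>6: break
    x+=.0006
print('preload',f.round(1),where().round(4),x,env.get_time())
m0=tcp(edge(0),ang(0));off=np.array([x,-.0003])-m0;print('off',off)
c=0;low=0
for d in np.arange(2.5,71,2.5):
    a=ang(d);p=tcp(edge(d),a)+off
    env.move_linear(W(p[0]+c,p[1],YC),frame=O(a),vel=.05)
    f=b-Fs(1)
    if d%5==0 or f[0]<1:print(d,where().round(4),f.round(1),'c',round(c,4))
    low=low+1 if f[0]<.4 else 0
    if f[0]>35 or (low>3 and d<50): print('stop');break
    if f[0]<1.5: c=min(c+.001,.006)
    elif f[0]>15: c-=.0006
print(env.get_time(),c)
pic('tip5')
E
python3 tip5.py
```

```text
35 []
preload [ 6.1  0.7 -1.5] [-0.1109 -0.0199 -0.001 ] -0.1102 38.2083
off [-0.00065211  0.00089771]
5.0 [-0.1111 -0.0198  0.0077] [ 5.6 -0.1  0.4] c 0
10.0 [-0.1099 -0.0199  0.0151] [ 6.5 -0.9  0.1] c 0
15.0 [-0.1078 -0.02    0.0219] [ 8.3 -0.  -0.9] c 0
20.0 [-0.1051 -0.02    0.0285] [10.5 -0.4 -2.2] c 0
25.0 [-0.1001 -0.0201  0.036 ] [ 0.4  0.1 -1. ] c 0
27.5 [-0.0972 -0.0201  0.0388] [-0.   0.9  1.4] c 0.001
30.0 [-0.0941 -0.0201  0.0415] [-0.2  0.5  0.2] c 0.002
35.0 [-0.0887 -0.02    0.0481] [-0.3 -0.1  0.2] c 0.003
37.5 [-0.0854 -0.02    0.0511] [ 0.2 -0.7 -0.6] c 0.004
40.0 [-0.082 -0.02   0.054] [ 0.5 -0.8  1. ] c 0.005
42.5 [-0.0784 -0.02    0.0567] [ 0.1  0.2 -0.7] c 0.006
45.0 [-0.0756 -0.02    0.0595] [ 3.7  0.3 -2.9] c 0.006
50.0 [-0.0696 -0.0201  0.0648] [ 8.7 -0.4 -7.6] c 0.006
55.0 [-0.0626 -0.0202  0.0702] [ 10.1  -1.8 -12.2] c 0.006
60.0 [-0.055  -0.0203  0.0749] [ 10.3  -2.8 -15.1] c 0.006
65.0 [-0.0473 -0.0203  0.0789] [  8.5  -1.9 -14.2] c 0.006
70.0 [-0.0398 -0.0202  0.0821] [  4.9  -2.  -10.6] c 0.006
45.675 0.006
```

View pics/tip5.png

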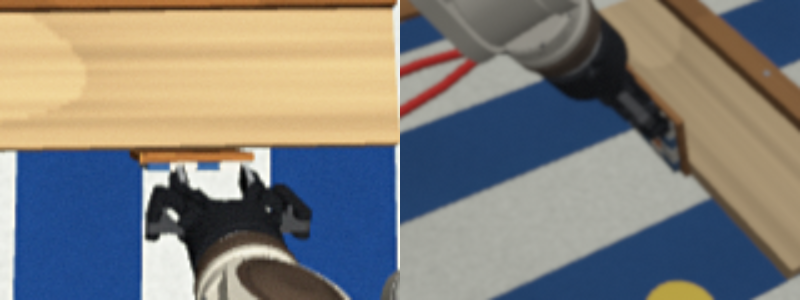

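The coaster now stands nearly vertical against the board edge, with the tiles facing the fingers. Next I push it over.

```bash
python3 - <<'E'
from h import *
YC=-.02
for x,z in((-.037,.085),(-.028,.086),(-.018,.086),(-.008,.084),(.004,.082),(.018,.080),(.034,.078)):
    env.move_linear(W(x,z,YC),vel=.07);print(where().round(4),F().round(1))
print(env.get_time())
pic('over')
E
```

```text
[-0.0369 -0.02    0.085 ] [-0.3 -0.   0.7]
[-0.0275 -0.0201  0.0866] [-2.  -0.9  5.8]
[-0.0167 -0.0202  0.0881] [-1.9  0.4 10.2]
[-0.0049 -0.0204  0.089 ] [-0.9  1.7 18.9]
[ 0.0033 -0.0198  0.0809] [-0.8  0.5 -0.3]
[ 0.0175 -0.0198  0.079 ] [-0.5  0.4 -0.4]
[ 0.0338 -0.0199  0.0776] [-0.2  0.2 -0.1]
47.95
```

View pics/over.png

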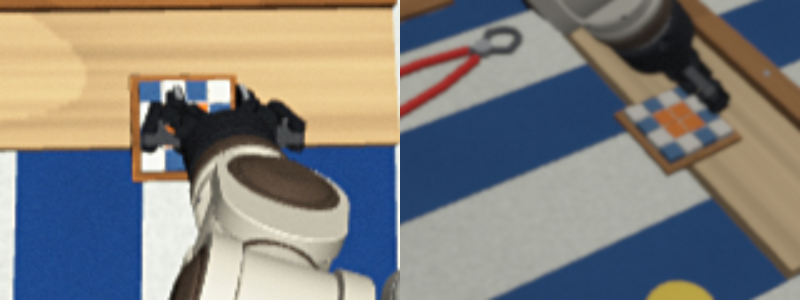

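It flipped, tiles up, with about 30 mm overhanging the front edge. Now I slide it to the batten.

```bash
python3 - <<'E'
from h import *
YC=-.02
env.move_linear(W(.0,.11,YC),vel=.2)
env.move_linear(W(-.085,.085,YC),frame=O(0),vel=.15)
env.move_linear(W(-.085,.017,YC),vel=.12);env.dwell(.08)
b=Fs(3);print(where().round(4),b.round(1),env.get_time())
h=env.move_linear(W(-.005,.017,YC),vel=.06,stop_force=15);print(h,where().round(4),(b-F()).round(1))
h=env.move_linear(W(.03,.017,YC),vel=.03,stop_force=10);print(h,where().round(4),(b-F()).round(1))
x=where()[0]+.0008
for i in range(6):
    env.move_linear(W(x,.017,YC),vel=.03);f=b-Fs(2)
    if f[0]>9:break
    x+=.0006
print(f.round(1),where().round(4),env.get_time())
env.move_linear(W(-.03,.017,YC),vel=.08)
env.move_linear(W(-.10,.12,YC),vel=.2)
pic('end');print(env.get_time())
E
```

```text
[-0.0843 -0.0202  0.0181] [-0.3 -0.4  0. ] 50.0417
False [-0.0049 -0.02    0.017 ] [ 0.6 -0.1  0.2]
True [ 0.0174 -0.02    0.0163] [ 1.6  0.3 -0.4]
[10.4  0.2 -2.4] [ 0.0176 -0.02    0.0163] 53.1583
54.8
```

View pics/end.png

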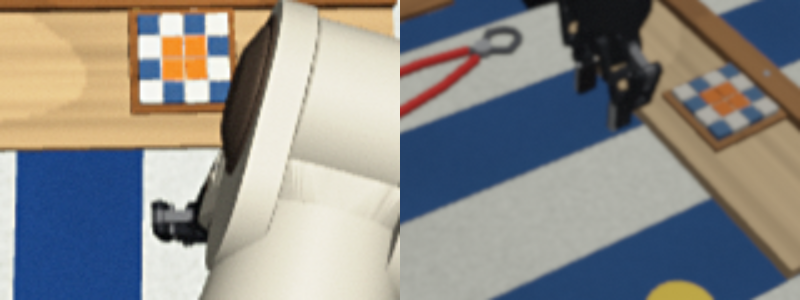

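The coaster lies tiles up and wholly on the board. It is flush and parallel to the batten (crop rows 10–112) and the arm is clear, so I hand in.

```bash
python3 - <<'E'
from h import *
T=env.snapshot('top')
for l in('bin','nippers','glue','water'):
    r=env.landmark_of(T,l);print(l,r and onz(T,np.array(r[0]['centre'])*[640,480],0).round(3))
env.finish_job();print(env.get_time())
E
```

```text
bin [0.586 0.222 0.   ]
nippers [0.397 0.133 0.   ]
glue [ 0.403 -0.309  0.   ]
water [ 0.608 -0.405  0.   ]
the job is handed in; nothing more can be done
the job is handed in; nothing more can be done
```

I handed the job in at about 55 s of the 67 s allowed. The 100 mm coaster has been flipped at the board's front edge, mosaic side up, and pushed up against the batten.

**What I did:** I pushed the coaster square against the board's front edge with two fingertips, then tipped it up, pushed it over onto the board, and slid it back without ever gripping it. The first three tipping tries failed: in at least two of them the coaster slipped off the fingertips and dropped flat in front of the board. On the fourth I leaned the tool back as the coaster rose.

**Last checks:**
- **Against the batten:** the final push met about 10 N with the fingertips 28.6 mm behind the board's front edge. That puts the coaster's far side at about 128.6 mm, where the batten measured 127.7 mm (nominal 130 mm).
- **On the board and square:** the last pictures show it mosaic up, wholly on the board and parallel to the batten, with the arm clear. The arm hides its right edge in the top view.
- **Other items:** the bin, nippers, glue and bottle read within about 13 mm of their first positions. I put that down to network scatter, because the arm stayed well clear of them.

**Forces:** the highest wrist force I printed was about 19 N. I read forces only between steps, so brief higher peaks could have gone unseen.

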